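# Dress the bakery window tray with gingerbread plaques

### The job

The icing has set: take the two gingerbread plaques from the wire cooling stand and stand them side by side in the wooden window tray, foot on the tray floor, leaning back about 20 degrees on the tray's back board, iced faces out over the front lip. Gingerbread is brittle, so grip each plaque no harder than it takes to hold it and set it down without a drop or a knock. Leave the bowl, the jar and the bottle where they are.

Things in the scene. Friction and masses are not known exactly. Their poses are not given: they have to be found in the camera images.
- plaque_heart: Loose gingerbread plaque with a white icing border and a pink heart: flat rigid brown slab, 95 wide (y) x 140 tall (z) x 12 thick (x), about 130 g. Origin: middle of its foot (the 95 x 12 underside); z runs up the slab; +x is the normal of the iced face (icing at most 2 proud). Brittle: cracks if a finger presses over 40 N, if dropped over 5, or pressed on tray, stand, table or its twin with over 35 N.
- plaque_tree: Gingerbread plaque with a white icing border and a green tree, otherwise the same as the heart plaque in size, mass, axes and brittleness. The two stand next to each other on the stand; which is left and which right changes.
- plaque_heart_top (a point): Middle of the heart plaque's top edge, 140 up its z axis. At the start both plaques lean 30 degrees from vertical on the stand, top towards the stand's -x side, iced face up and outward; the upper 65 of both faces is free of wires.
- plaque_tree_top (a point): Middle of the tree plaque's top edge, 140 up its z axis.
- stand: Sloped steel-wire cooling stand, 256 wide (y), fixed. Origin on the table under its middle, x away from the robot at yaw 0. Its wire back slopes 30 degrees from vertical (top towards -x) and ends 75 up the slope from the narrow ledge that carries the plaques' feet, at about x 30, y -60 and 60, z 50. A lip 8 high stands before the feet. Highest wire 112 above the table.
- tray: Light oak window tray, 110 deep (x) x 270 wide (y), fixed, left or right of the stand. Origin on the table under its middle; x points to its front lip (away from the robot at yaw 0). Floor top at z 8. Upright back board: inner face at x -45, top at z 75. Lip: inner face at x 47, top at z 22. End cheeks: inner faces at y -125 and 125, 36 high, 58 near the board.
- tray_board_top (a point): Middle of the top inner edge of the tray's back board, at x -45, y 0, z 75 in the tray's frame. A plaque whose lower rear edge stands 27 in front of the board's inner face leans 22 degrees when its back rests on this edge (12 in front: 10 degrees, 42: 32 degrees).
- bowl: Bystander: steel mixing bowl, 170 across, 62 high, with a pastry brush in it that rises to about 91; origin under its middle.
- pearl_jar: Bystander: pale glass jar with a red lid, 66 across, 85 high; origin under its middle.
- water_bottle: Bystander: pale bottle with a blue cap, 60 across, 165 high; origin under its middle.
Mind the look-alikes: they are no part of the job. What is shaped like the plaque_heart but purple is not meant. Leave any blue look-alike of the plaque_tree alone.

How it is judged:
By the outcome, as a careful person would: the job done as asked, in the order asked, and still so for the second after the job is handed in, with the robot touching nothing.
It also fails if it takes over 64 s, if anything falls off the work surface, if the arm or the gripper's body presses on something with over 40 N, if the wrist force passes 120 N, or if a joint passes its speed limit or range.

### The arm

A 6-joint arm with a two-finger parallel gripper is mounted at the origin on the work surface. World frame = base frame: x ahead of the robot, y to its left, z up, the work surface at z = 0. Lengths are in m, angles in rad, forces in N, time in s.
With the tool pointing down it reaches from about 0.275 to 0.85 m from the base axis. Payload 5.2 kg.
Tool frame: the origin (TCP) lies midway between the tips of the shut fingers; the grasp point (between the pads) lies 19 mm behind it; z points along the fingers, y is the line along which they close (so a half turn about z gives the same grasp; the last joint's range is limited). The gripper opens to 85 mm and grips with 20 to 120 N. Pads are 22 mm wide; open, the fingers measure 114 mm over their backs; the gripper's body (76 mm by 85 mm) begins 54 mm behind the grasp point. The pads swing forward as they close: fully open they stand 13 mm farther back than shut.
Start: joints at [1.019, 0.259, 1.535, -0, 1.348, -0.203], TCP at [0.188, 0.517, 0.231] pointing down, gripper open.
Joint ranges: [-3.14, 3.14], [-0.91, 2.08], [0.19, 2.58], [-1.22, 4.36], [0.22, 2.71], [-3.12, 3.12]. Speed limits (rad/s): [2.57, 2.57, 3.14, 3.14, 3.14, 3.14].

### API

Orientations are given as a unit quaternion [w, x, y, z].
In Python, from rig import manip, vision, job gives the robot as it stands. The module is installed in compiled form; this text tells all that it offers.
- The arm moves only by the tool play_rows, never from a script. Its argument "series" is a list of rows, each a list of 7 numbers: the turn, a rotation vector about the world's x, y, z as a fraction of full scale, then the shift along the world's x, y, z as a fraction of full scale, then the gripper command: -1 is fully open, 1 is shut, values between are in proportion. In form: [[wx, wy, wz, dx, dy, dz, fingers], ...]. A call has 1 to 5 rows; each row shifts and turns the commanded pose from where the row before left it; what a row does not reach is not made up. Full scale, the value 1, is 0.03 m for a shift and 120 degrees for a turn. A row lasts 1/8 s, in which the tool goes at most 62.5 mm and 10.7 degrees, less where a joint would pass 70% of its speed; a pose out of reach is approached as far as the arm can. A call with a number of a shift or a turn outside -1 to 1 is refused whole. A call with a gripper value outside its range is refused whole. The fingers move at their own pace and stop on an object; "force" is the grip in N (left out, the last holds). Time passes only in rows, so rows that do not move let the fingers close. It gives the time, the measured TCP pose, the force, the opening and the grip force at its end, in the units of the state.
- manip.read_state(): the state, without advancing time (a new reading comes with each control period).
- vision.grab_frame(name): name is "scene" or "side" or "wrist"; returns (picture, depth): 400x640x3 uint8, red, green, blue; 400x640 float32, m along the optical axis (not along the pixel's ray), 0 where there is no reading.
- vision.camera_params(name): a dict with "fx", "fy", "cx", "cy" (pixels), "extrinsics" (4x4, takes a point from world to camera coordinates); the wrist camera has in their place "mount" (4x4, takes a point from camera to tool coordinates, whose origin is the TCP and whose axes are the flange's). Camera axes: x right, y up, looking along -z (the intrinsics and any distortion apply to the point x, -y, -z); pixel columns grow to the right and rows downward; lengths in m; the calibration is good to about 2 mm. The wrist camera is an equidistant fisheye: a pixel r from the principal point sees the ray r / f radians off the axis. A picture is of the moment at which its call begins: read the wrist's pose just before it. camera_params takes no time and is no camera call.
- job.finish_job(): hands the job in; it is judged then, once.
The state is a dict: "time_s": time; "q": joint angles; "qvel": joint speeds; "joint_efforts": joint torques, N m; "tool_pos": TCP position; "orientation": TCP orientation; "contact_force": force on the tool from outside, world axes, zero at the start; "moment": the same for the moment, N m; "width": finger opening in m; "finger_force": force on a finger pad.
Only numpy, scipy, OpenCV 4.12 (cv2) and the standard library are available. Lean on these libraries where they do the work, as an engineer would, in place of code of your own. Each camera call takes 0.05 s, during which the arm holds its last target. There are 200 camera calls.

## Working session

There is one attempt and no reset: what is moved stays moved. The work goes in short steps, Python scripts to look and compute and a tool call to move; the robot and the scene stay as the last step left them, time stands still between calls to the robot, and variables do not carry over. Pictures are saved under pics/ and viewed, at most 12 in all, crops included, and the job is handed in when it is done.

Besides the shell and the picture viewer there is one more tool, called after "Emit:" as a command line: name --pt "numbers of a row" for each row, then --argument value for the rest. play_rows: Moves the arm, as the interface text tells. Its arguments: {"type":"object","properties":{"series":{"type":"array"},"force":{"type":"number"}},"required":["series"]}

```bash
mkdir -p pics; cat > h.py <<'E'
import numpy as np, cv2
from rig import manip, vision, job
def grab(n):
    p,d=vision.grab_frame(n); return p,d,vision.camera_params(n)
def save(p,f): cv2.imwrite('pics/'+f,cv2.cvtColor(p,cv2.COLOR_RGB2BGR))
def pts(d,c):
    v,u=np.mgrid[0:d.shape[0],0:d.shape[1]]
    P=np.stack([(u-c['cx'])/c['fx']*d,-(v-c['cy'])/c['fy']*d,-d],-1)
    E=np.array(c['extrinsics']); return (P-E[:3,3])@E[:3,:3]
E
python3 - <<'E'
from h import *
s=manip.read_state(); print(s)
for n in('scene','side'):
    p,d,c=grab(n); save(p,n+'0.png'); print({k:np.round(v,3).tolist() for k,v in c.items()}); np.savez(n+'0.npz',p=p,d=d)
    print((d>0).mean())
print(vision.camera_params('wrist'))
E
```

```text
{'time_s': 0.0, 'q': array([ 1.01920636e+00,  2.59358600e-01,  1.53613315e+00, -1.82423458e-05,
        1.34802043e+00, -2.02826287e-01]), 'qvel': array([ 2.55398564e-03, -2.09840275e-04,  8.81372670e-05,  3.92380481e-03,
        1.27517416e-03, -1.94787527e-03]), 'joint_efforts': array([ 2.00934279e-03, -4.46017063e+01, -2.90581083e+01,  1.90208411e-04,
        1.12740335e-02, -3.34109325e-05]), 'tool_pos': array([0.1876528 , 0.51640161, 0.23044623]), 'orientation': array([-3.45237520e-04,  1.73497311e-01,  9.84833875e-01, -8.95564509e-04]), 'contact_force': array([-0.14211543, -0.29156019, -0.4216712 ]), 'moment': array([ 0.03116655,  0.0206905 , -0.04339579]), 'finger_force': 0.0, 'width': 0.08507460318869946}
{'fx': 360.838, 'fy': 360.838, 'cx': 320.859, 'cy': 202.867, 'extrinsics': [[0.681, 0.732, -0.005, -0.421], [-0.51, 0.48, 0.714, 0.189], [0.525, -0.484, 0.7, -1.362], [0.0, 0.0, 0.0, 1.0]]}
0.99594140625
{'fx': 420.592, 'fy': 420.592, 'cx': 310.809, 'cy': 200.474, 'extrinsics': [[0.948, -0.318, 0.018, -0.525], [0.194, 0.622, 0.759, -0.22], [-0.253, -0.716, 0.651, -1.109], [0.0, 0.0, 0.0, 1.0]]}
0.9960703125
{'fx': 309.70691628693146, 'fy': 309.70691628693146, 'cx': 318.3485130873232, 'cy': 203.13845436875275, 'mount': array([[ 1.01775295e-03,  9.52737490e-01,  3.03793086e-01,
         7.72565945e-02],
       [ 9.99999482e-01, -9.71027134e-04, -3.04873509e-04,
         1.19169655e-03],
       [ 4.52690787e-06,  3.03793239e-01, -9.52737985e-01,
        -1.43496512e-01],
       [ 0.00000000e+00,  0.00000000e+00,  0.00000000e+00,
         1.00000000e+00]])}
```

View pics/scene0.png

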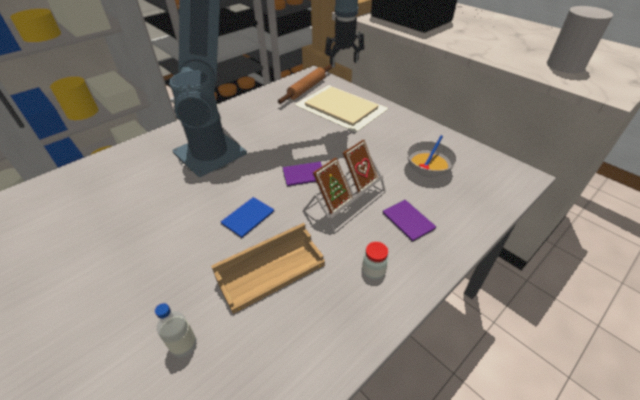

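View pics/side0.png

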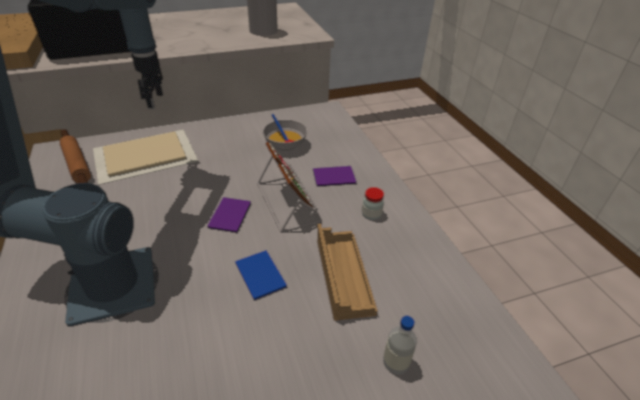

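Scene view: tree plaque at (334,186) and heart plaque at (362,166) on the stand; look-alikes are purple slabs flat on the table at (303,174), (409,219) and a blue slab at (248,217); tray (268,266), jar (376,258), bowl (431,160), bottle (175,330). The two brown upright ones on the wires are the wanted plaques.

```bash
python3 - <<'E'
from h import *
z=np.load('scene0.npz');p,d=z['p'],z['d'];c=vision.camera_params('scene');P=pts(d,c)
cv2.imwrite('pics/crop.png',cv2.cvtColor(cv2.resize(p[130:320,200:460],(780,570),interpolation=cv2.INTER_CUBIC),cv2.COLOR_RGB2BGR))
hsv=cv2.cvtColor(p,cv2.COLOR_RGB2HSV).astype(int)
v,u=np.mgrid[0:400,0:640]
print('table z',np.median(P[230:250,120:200,2]))
# plaques: upright points above table inside stand window
w=(u>305)&(u<392)&(v>130)&(v<225)&(P[...,2]>0.115)
n,l,st,ce=cv2.connectedComponentsWithStats(w.astype(np.uint8))
for i in range(1,n):
    if st[i,4]<60: continue
    q=P[l==i]; m=q.mean(0); U,S,V=np.linalg.svd(q-m); k=V[2]*np.sign(V[2][2]); print('comp',ce[i],st[i],m,'n',k,'tilt',np.degrees(np.arcsin(k[2])),'yaw',np.degrees(np.arctan2(k[1],k[0])),'rms',S[2]/len(q)**.5,'zmax',q[:,2].max())
    hn=np.array([k[0],k[1],0]);hn/=np.linalg.norm(hn);yv=np.array([-hn[1],hn[0],0]);t=(q-m)@yv;print('  y range',np.percentile(t,[1,99]), 'mid',m+yv*np.mean(np.percentile(t,[1,99])))
# tray: oak
w=(hsv[...,0]>8)&(hsv[...,0]<24)&(hsv[...,1]>70)&(u>205)&(u<335)&(v>220)&(v<315)
n,l,st,ce=cv2.connectedComponentsWithStats(w.astype(np.uint8));i=1+np.argmax(st[1:,4]);q=P[l==i]
print('tray',st[i],q[:,2].min(),q[:,2].max())
r=cv2.minAreaRect(q[:,:2].astype(np.float32)*1000);print(r)
b=q[q[:,2]>0.066];r=cv2.minAreaRect(b[:,:2].astype(np.float32)*1000);print('board top',len(b),r)
f=q[(q[:,2]<0.013)];r=cv2.minAreaRect(f[:,:2].astype(np.float32)*1000);print('low',len(f),r)
for nme,(uu,vv) in dict(jar=(376,258),bowl=(431,160),bottle=(172,325),cap=(163,311),pur=(409,219),lid=(376,250)).items(): print(nme,P[vv,uu])
E
```

```text
table z 0.0009298405258145422
comp [356.39527027 155.79054054] [342 139  30  34 592] [0.52216328 0.23781446 0.14870983] n [-0.88321571 -0.40414421  0.23790222] tilt 13.762760974533634 yaw -155.4119880756064 rms 0.018420414805870186 zmax 0.8157594106105653
  y range [-0.05288594  0.04001935] mid [0.51948645 0.24366441 0.14870983]
comp [328.12409812 175.09235209] [312 157  33  37 693] [0.53127594 0.11001139 0.15139296] n [-0.85194512 -0.33710904  0.40068317] tilt 23.62089366273019 yaw -158.41162293204823 rms 0.01885792193791354 zmax 0.8157594106105653
  y range [-0.05616314  0.03903314] mid [0.52812457 0.11797556 0.15139296]
tray [ 211  223  114   90 5247] -0.00360144560323754 0.8157594106105653
((834.468505859375, -220.678955078125), (285.87115478515625, 625.863037109375), 74.62384796142578)
board top 487 ((758.749755859375, -321.6335754394531), (236.79660034179688, 680.1089477539062), 51.36327362060547)
low 2747 ((598.918212890625, -152.82470703125), (285.1220397949219, 106.03677368164062), 79.7077865600586)
jar [0.78976397 0.0279884  0.08782758]
bowl [0.61285264 0.54004512 0.02355579]
bottle [ 0.62904664 -0.4271022   0.12003643]
cap [ 0.61976636 -0.4273732   0.16505834]
pur [0.73054813 0.26001762 0.01350079]
lid [0.77337695 0.04690296 0.08811387]
```

View pics/crop.png

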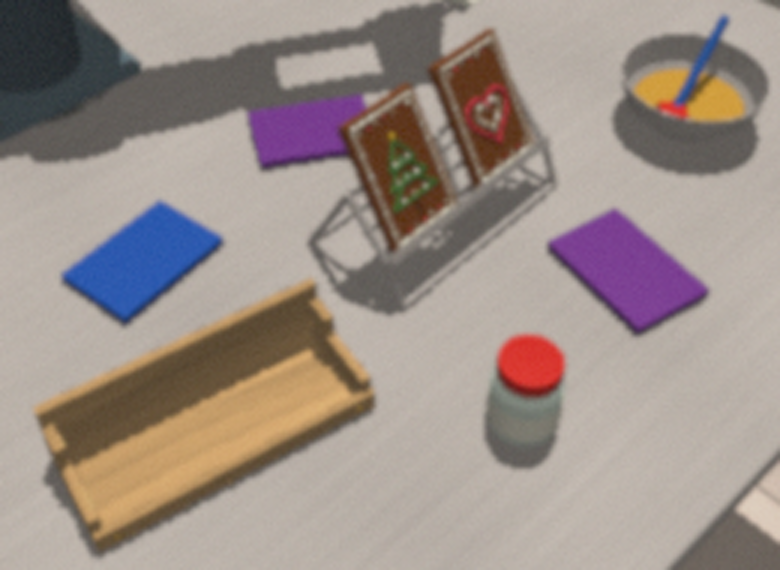

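The crop confirms tree (left, crop 400,165) and heart (right, crop 487,105) on the stand, iced faces out. Invalid depth pixels polluted the fits; refit with filtering.

```bash
python3 - <<'E'
from h import *
z=np.load('scene0.npz');p,d=z['p'],z['d'];c=vision.camera_params('scene');P=pts(d,c)
hsv=cv2.cvtColor(p,cv2.COLOR_RGB2HSV).astype(int)
v,u=np.mgrid[0:400,0:640]; ok=(d>0)&(P[...,2]>-.02)&(P[...,2]<.25)
for name,(u0,v0) in dict(tree=(334,186),heart=(362,166)).items():
    w=ok&(abs(u-u0)<24)&(abs(v-v0)<34)&(P[...,2]>0.06)
    q=P[w]; c0=P[v0,u0]; q=q[np.linalg.norm(q-c0,axis=1)<0.09]
    a=q[np.linalg.norm(q-c0,axis=1)<0.035]
    for _ in range(4):
        m=a.mean(0); k=np.linalg.svd(a-m)[2][2]; k*=np.sign(k[2]); a=q[abs((q-m)@k)<0.004]
    hn=np.array([k[0],k[1],0]);hn/=np.linalg.norm(hn);yv=np.array([-hn[1],hn[0],0]);up=np.cross(k,yv)
    t=(a-m)@yv;s=(a-m)@up; r=cv2.minAreaRect(np.c_[t,s].astype(np.float32)*1000)
    top=m+yv*np.mean(np.percentile(t,[1,99]))+up*np.percentile(s,99.5)
    print(name,len(a),'tilt',np.degrees(np.arcsin(k[2])),'yaw',np.degrees(np.arctan2(k[1],k[0])),'y',np.percentile(t,[1,99]),'s',np.percentile(s,[.5,99.5]),'top face mid',top,'foot',top-up*.14,r)
# tray
w=ok&(hsv[...,0]>8)&(hsv[...,0]<24)&(hsv[...,1]>70)&(u>205)&(u<335)&(v>220)&(v<315)&(P[...,2]<.1)
n,l,st,ce=cv2.connectedComponentsWithStats(w.astype(np.uint8));i=1+np.argmax(st[1:,4]);q=P[l==i]
print('tray',cv2.minAreaRect(q[:,:2].astype(np.float32)*1000))
b=q[q[:,2]>0.071];print('board top',len(b),cv2.minAreaRect(b[:,:2].astype(np.float32)*1000),np.percentile(b[:,2],[50,95]))
f=q[(q[:,2]>0.025)&(q[:,2]<.065)];
yaw=None
g=f[:,:2]; m=g.mean(0)
for _ in range(6):
    kk=np.linalg.svd(g-m)[2][1]; g=f[:,:2][abs((f[:,:2]-m)@kk)<.006]; m=g.mean(0)
kk*=np.sign(kk[0]); print('board inner face',m,'normal yaw',np.degrees(np.arctan2(kk[1],kk[0])),len(g),len(f))
t=(q[:,:2]-m)@np.array([-kk[1],kk[0]]); n_=(q[:,:2]-m)@kk
fl=abs(q[:,2]-.008)<.004; print('floor z',np.median(q[fl][:,2]),'t range all',np.percentile(t,[.3,99.7]),'n range',np.percentile(n_,[.3,99.7]),'board t',np.percentile((g-m)@np.array([-kk[1],kk[0]]),[.5,99.5]))
print('max z',np.percentile(q[:,2],99))
E
```

```text
tree 1221 tilt 30.63882549129097 yaw 3.2492244615782675 y [-0.05693273  0.08419324] s [-0.06744961  0.06574476] top face mid [0.5094201  0.13215895 0.17547294] foot [0.58065284 0.13620287 0.05501737] ((10.994331359863281, -1.2771148681640625), (135.017578125, 151.7549591064453), 89.82354736328125)
heart 1045 tilt 30.64988517622046 yaw 3.16287266300613 y [-0.08176682  0.06328417] s [-0.06724774  0.06608603] top face mid [0.50403287 0.22893516 0.17564465] foot [0.57529485 0.23287301 0.05520286] ((-9.372665405273438, -1.8495025634765625), (150.1006622314453, 137.5167999267578), 2.910085916519165)
tray ((596.0174560546875, -152.3740234375), (285.2434997558594, 112.06253814697266), 79.66744995117188)
board top 349 ((545.8480834960938, -151.24813842773438), (267.44317626953125, 12.375808715820312), 79.46105194091797) [0.07542931 0.07809156]
board inner face [ 0.56638824 -0.1334147 ] normal yaw -9.719021370553026 46 1220
floor z 0.009064802915854089 t range all [-0.15619586  0.11195826] n range [-0.02178687  0.08773168] board t [-0.15587272  0.11248355]
max z 0.07706659077251223
```

```bash
cat >> h.py <<'E'
from scipy.spatial.transform import Rotation as Ro
TRAY=np.array([.595,-.160,0]); TY=-10.3
def slabR(yaw,lean):  # tool rotation gripping a slab of given yaw, lean (deg): x=slab y, y=slab normal, z=-slab up
    Rz=Ro.from_euler('z',yaw,degrees=True).as_matrix(); a=np.radians(lean)
    return Rz@np.array([[0,np.cos(a),np.sin(a)],[1,0,0],[0,np.sin(a),-np.cos(a)]])
def cur():
    s=manip.read_state(); q=s['orientation']; return s,np.array(s['tool_pos']),Ro.from_quat([q[1],q[2],q[3],q[0]])
def to(pos,R,n=None):
    s,p,r=cur(); w=np.degrees((Ro.from_matrix(R)*r.inv()).as_rotvec())/120; t=(np.array(pos)-p)/.03
    m=int(np.ceil(max(abs(t).max()/.98,np.linalg.norm(w)/.085))) if n is None else n
    print('rows',m,'per row',np.round(np.r_[w,t]/m,4).tolist(),'dist mm',np.round(t*30,1),'deg',np.round(w*120,1),'t',s['time_s'])
E
python3 - <<'E'
from h import *
z=np.load('scene0.npz');p,d=z['p'],z['d'];c=vision.camera_params('scene');P=pts(d,c)
v,u=np.mgrid[0:400,0:640]
k=slabR(3.2,30.)[:,1]; yv=slabR(3.2,30.)[:,0]; up=-slabR(3.2,30.)[:,2]
m=np.array([.51,.13,.175])
w=(d>0)&(abs(u-348)<45)&(abs(v-176)<50)&(P[...,2]>.118)&(P[...,2]<.2)&(abs((P-m)@k)<.006)
q=P[w]; t=np.sort((q-m)@yv); s=(q-m)@up
h,e=np.histogram(t,np.arange(-.09,.2,.005)); print([(round(a*1000),b) for a,b in zip(e,h)])
i=np.argmax(np.diff(t)*(t[:-1]>0)*(t[:-1]<.1)); print('gap',t[i],t[i+1],'ends',np.percentile(t,[.3,99.7]))
ct=(np.percentile(t,.3)+t[i])/2; ch=(np.percentile(t,99.7)+t[i+1])/2
st=np.percentile(s,99.5)
for n,cc in(('tree',ct),('heart',ch)): 
    T=m+yv*cc+up*st+k*np.median((q-m)@k); print(n,'top face',T,'top mid',T-k*.007,'foot',T-k*.007-up*.14)
    if n=='tree': G=T-k*.007-up*.044; to(G+up*.10,slabR(3.2,30))
# heights of the two lateral sides, wire check
E
```

```text
[(-90, np.int64(0)), (-85, np.int64(0)), (-80, np.int64(0)), (-75, np.int64(0)), (-70, np.int64(0)), (-65, np.int64(7)), (-60, np.int64(54)), (-55, np.int64(35)), (-50, np.int64(33)), (-45, np.int64(33)), (-40, np.int64(36)), (-35, np.int64(31)), (-30, np.int64(33)), (-25, np.int64(36)), (-20, np.int64(31)), (-15, np.int64(30)), (-10, np.int64(36)), (-5, np.int64(27)), (0, np.int64(33)), (5, np.int64(25)), (10, np.int64(33)), (15, np.int64(24)), (20, np.int64(33)), (25, np.int64(38)), (30, np.int64(18)), (35, np.int64(5)), (40, np.int64(0)), (45, np.int64(0)), (50, np.int64(0)), (55, np.int64(0)), (60, np.int64(0)), (65, np.int64(36)), (70, np.int64(40)), (75, np.int64(20)), (80, np.int64(31)), (85, np.int64(27)), (90, np.int64(27)), (95, np.int64(30)), (100, np.int64(28)), (105, np.int64(29)), (110, np.int64(27)), (115, np.int64(25)), (120, np.int64(26)), (125, np.int64(26)), (130, np.int64(25)), (135, np.int64(31)), (140, np.int64(24)), (145, np.int64(26)), (150, np.int64(29)), (155, np.int64(22)), (160, np.int64(6)), (165, np.int64(0)), (170, np.int64(0)), (175, np.int64(0)), (180, np.int64(0)), (185, np.int64(0)), (190, np.int64(0)), (195, np.int64(0))]
gap 0.03608422937038486 0.0654151003070892 ends [-0.06076052  0.16045778]
tree top face [0.51032964 0.11766101 0.17602235] top mid [0.50427691 0.11732261 0.17252235] foot [0.57416777 0.12123012 0.05127879]
rows 14 per row [0.0113, -0.0152, -0.0388, 0.6872, -0.9541, -0.0227] dist mm [ 288.6 -400.7   -9.5] deg [ 19.  -25.6 -65.2] t 0.1
heart top face [0.50333662 0.24274027 0.17602235] top mid [0.4972839  0.24240187 0.17252235] foot [0.56717475 0.24630937 0.05127879]
```

Emit:
play_rows --pt "0.0113 -0.0152 -0.0388 0.687 -0.954 0.2 0.0" --pt "0.0113 -0.0152 -0.0388 0.687 -0.954 0.2 0.0" --pt "0.0113 -0.0152 -0.0388 0.687 -0.954 0.2 0.0" --pt "0.0113 -0.0152 -0.0388 0.687 -0.954 0 0.0" --pt "0.0113 -0.0152 -0.0388 0.687 -0.954 0 0.0" --force 20

```text
time_s: 0.72
tool_pos: [0.2913, 0.3727, 0.2491]
orientation: [0.068, 0.369, 0.924, 0.072]
contact_force: [-0.5, 0.4, 0.4]
width: 0.0428
finger_force: 0.0
```

Emit:
play_rows --pt "0.0113 -0.0152 -0.0388 0.687 -0.954 0 0.0" --pt "0.0113 -0.0152 -0.0388 0.687 -0.954 0 0.0" --pt "0.0113 -0.0152 -0.0388 0.687 -0.954 0 0.0" --pt "0.0113 -0.0152 -0.0388 0.687 -0.954 0 0.0" --pt "0.0113 -0.0152 -0.0388 0.687 -0.954 0 0.0"

```text
time_s: 1.35
tool_pos: [0.3942, 0.2296, 0.249]
orientation: [0.132, 0.544, 0.817, 0.139]
contact_force: [0.2, 0.0, -0.5]
width: 0.0425
finger_force: 0.0
```

Emit:
play_rows --pt "0.0113 -0.0152 -0.0388 0.687 -0.954 0 0.0" --pt "0.0113 -0.0152 -0.0388 0.687 -0.954 0 0.0" --pt "0.0113 -0.0152 -0.0388 0.687 -0.954 0 0.0" --pt "0.0113 -0.0152 -0.0388 0.687 -0.954 0 0.0" --pt "0 0 0 0 0 0 0.0"

```text
time_s: 1.98
tool_pos: [0.4767, 0.1147, 0.2487]
orientation: [0.178, 0.665, 0.701, 0.188]
contact_force: [0.3, 0.5, -0.1]
width: 0.0428
finger_force: 0.0
```

```bash
cat >> h.py <<'E'
def wpts(d,c):
    v,u=np.mgrid[0:d.shape[0],0:d.shape[1]]; x=u-c['cx'];y=v-c['cy'];r=np.hypot(x,y)+1e-9;th=r/c['fx']
    X=np.stack([x/r*np.tan(th)*d,-y/r*np.tan(th)*d,-d],-1); M=np.array(c['mount']); return X@M[:3,:3].T+M[:3,3]
E
python3 - <<'E'
from h import *
s,p0,r=cur(); p,d,c=grab('wrist'); save(p,'w1.png')
T=wpts(d,c)  # tool frame
W=T@r.as_matrix().T+p0
w=(d>0)&(W[...,2]>.12)&(W[...,2]<.2)&(T[...,2]>.01)&(T[...,2]<.13)&(abs(T[...,1])<.03)
q=T[w]; print(len(q))
near=q[abs(q[:,0])<.08]
a=near
for _ in range(6):
    m=np.median(a,0); k=np.linalg.svd(a-a.mean(0),full_matrices=False)[2][2]; k*=np.sign(k[1]); a=near[abs((near-a.mean(0))@k)<.004]
print('normal in tool',k,'mean',a.mean(0),len(a)); print('z(top) ',np.percentile(a[:,2],[.5,5]),'x range',np.percentile(a[:,0],[.5,99.5]),'y',np.percentile(a[:,1],[2,98]))
to(np.array([.50427691,.11732261,.17252235])+slabR(3.2,30)[:,2]*.044,slabR(3.2,30))
E
```

```text
4354
normal in tool [ 0.04627819  0.97382974 -0.22251736] mean [ 0.00618545 -0.01032205  0.08470853] 1423
z(top)  [0.08044307 0.08101293] x range [-0.04345427  0.04987357] y [-0.01586893 -0.00414552]
rows 4 per row [-0.0, -0.0, 0.0001, 0.4176, 0.0252, -0.9522] dist mm [  50.1    3.  -114.3] deg [-0.  -0.   0.1] t 2.025
```

View pics/w1.png

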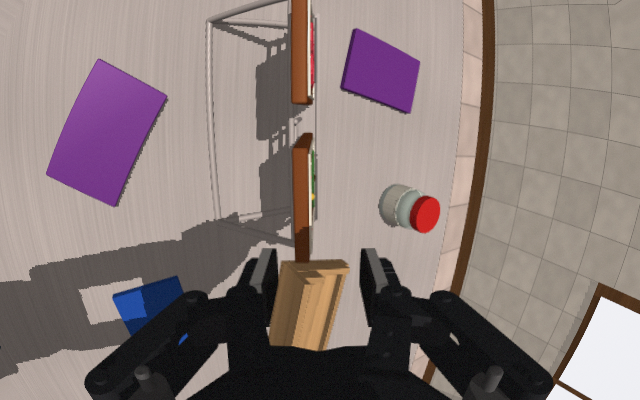

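Wrist view: tree plaque top edge at (303,200) between the finger lines, heart at (303,50); tray below at (310,300). Slab centre is at tool y −10 mm, x +3, top 80 mm ahead — agrees with the scene estimate within 4 mm.

Emit:
play_rows --pt "0 0 0 -0.307 0.05 -0.177 0.0" --pt "0 0 0 0.415 0.023 -0.72 0.0" --pt "0 0 0 0.415 0.023 -0.72 0.0" --pt "0 0 0 0.415 0.023 -0.72 0.0" --pt "0 0 0 0.415 0.023 -0.72 0.0"

```text
time_s: 2.65
tool_pos: [0.5161, 0.1219, 0.1567]
orientation: [0.178, 0.663, 0.703, 0.189]
contact_force: [0.1, -0.7, 0.4]
width: 0.0429
finger_force: 0.0
```

Emit:
play_rows --pt "0 0 0 0.415 0.023 -0.72 0.0" --pt "0 0 0 0 0 0 0.0" --pt "0 0 0 0 0 0 0.0"

```text
time_s: 3.02
tool_pos: [0.5288, 0.1219, 0.1364]
orientation: [0.178, 0.663, 0.702, 0.189]
contact_force: [-0.1, -0.3, 0.0]
width: 0.0427
finger_force: 0.0
```

```bash
python3 - <<'E'
from h import *
s,p0,r=cur(); print(p0,s['contact_force']); p,d,c=grab('wrist'); save(p[80:400,100:520],'w2.png')
E
```

```text
[0.5288347  0.12193516 0.136384  ] [-0.09029514 -0.26238082  0.01604857]
```

View pics/w2.png

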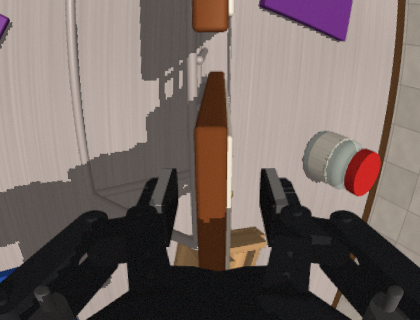

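Slab sits between the fingers (slab centre ~col 212 vs finger centre 218 in crop), about 2 mm toward the rear finger; shift slightly and close.

Emit:
play_rows --pt "0 0 0 -0.05 0 -0.03 0.3" --pt "0 0 0 0 0 0 0.55" --pt "0 0 0 0 0 0 0.6" --pt "0 0 0 0 0 0 0.65" --pt "0 0 0 0 0 0 0.68" --force 20

```text
time_s: 3.7
tool_pos: [0.528, 0.1211, 0.135]
orientation: [0.178, 0.663, 0.702, 0.189]
contact_force: [-1.6, 0.0, 0.4]
width: 0.0138
finger_force: 0.2
```

Emit:
play_rows --pt "0 0 0 0 0 0 0.72" --pt "0 0 0 0 0 0 0.76" --pt "0 0 0 0 0 0 0.8" --pt "0 0 0 0 0 0 1.0" --pt "0 0 0 0 0 0 1.0" --force 20

```text
time_s: 4.32
tool_pos: [0.5278, 0.1211, 0.135]
orientation: [0.178, 0.663, 0.702, 0.188]
contact_force: [-3.0, -1.2, 1.8]
width: 0.0117
finger_force: 19.8
```

Emit:
play_rows --pt "0 0 0 -0.08 0 0.16 1.0" --pt "0 0 0 -0.24 -0.01 0.43 1.0" --pt "0 0 0 -0.35 -0.02 0.7 1.0" --pt "0 0 0 -0.3 0 0.9 1.0" --pt "0 0 0 -0.2 0 0.95 1.0"

```text
time_s: 4.95
tool_pos: [0.4923, 0.1203, 0.2301]
orientation: [0.178, 0.663, 0.702, 0.189]
contact_force: [0.7, 0.7, -1.2]
width: 0.0116
finger_force: 19.7
```

Emit:
play_rows --pt "0 0 0 0 0 0.95 1.0" --pt "0 0 0 0 0 0.95 1.0" --pt "0 0 0 0 0 0.5 1.0" --pt "0 0 0 0 0 0 1.0"

```text
time_s: 5.45
tool_pos: [0.4936, 0.1204, 0.303]
orientation: [0.179, 0.663, 0.702, 0.19]
contact_force: [0.3, -0.0, -1.7]
width: 0.012
finger_force: 19.7
```

```bash
python3 - <<'E'
from h import *
s,p0,r=cur(); print(p0,s['contact_force'],s['moment'],s['width'],s['finger_force'])
p,d,c=grab('wrist'); save(p[40:400,100:520],'w3.png')
# slab in tool frame: top-edge z, lateral extents
T=wpts(d,c); w=(d>0)&(abs(T[...,1])<.009)&(abs(T[...,0])<.08)&(T[...,2]<.02)&(T[...,2]>-.06)
q=T[w]; print(len(q),'x',np.percentile(q[:,0],[.5,50,99.5]),'z',np.percentile(q[:,2],[.5,5,50]))
e=q[q[:,2]<np.percentile(q[:,2],5)+.004]; print('top y',np.percentile(e[:,1],[2,98]),'slope z/x',np.polyfit(e[:,0],e[:,2],1),np.percentile(e[:,0],[1,99]))
# target: slab foot rear edge 26 before board inner, lean 20
def place(yc,lean,foot,up,depth):  # returns TCP pose; up: height above floor of foot rear edge; depth: TCP below top
    R=slabR(TY,lean); Rz=Ro.from_euler('z',TY,degrees=True).as_matrix()
    k=R[:,1];u=-R[:,2]
    rear=TRAY+Rz@np.array([-.045+foot,yc,.008+up]); return rear+k*.006+u*(.14-depth),R
P,R=place(-.057,20,.025,.09,.044); print('above',P); to(P,R)
E
```

```text
[0.49359433 0.12036222 0.30304401] [ 0.31974142 -0.03035344 -1.67963146] [-0.05541461  0.41846705  0.02779681] 0.011982447237716916 19.68864619731903
6813 x [-0.02094324  0.01972497  0.0463038 ] z [-0.05690807 -0.04483272 -0.04170957]
top y [-0.00776413  0.00695538] slope z/x [ 0.01469356 -0.04291895] [-0.02010332  0.04534726]
above [ 0.53837305 -0.20764274  0.19026261]
rows 12 per row [0.0004, 0.007, -0.0094, 0.1264, -0.911, -0.309] dist mm [  45.5 -328.  -111.2] deg [  0.6  10.1 -13.5] t 5.5
```

View pics/w3.png

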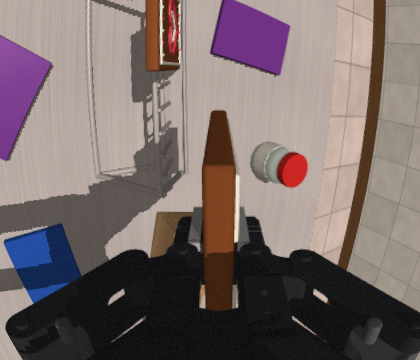

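Tree plaque held (crop 218,220), no slip, top 42 mm behind TCP. Carry to above the far half of the tray.

Emit:
play_rows --pt "0.0004 0.007 -0.0094 0.126 -0.4 0 1.0" --pt "0.0004 0.007 -0.0094 0.126 -0.8 0 1.0" --pt "0.0004 0.007 -0.0094 0.126 -0.95 0 1.0" --pt "0.0004 0.007 -0.0094 0.126 -0.95 0 1.0" --pt "0.0004 0.007 -0.0094 0.126 -0.95 0 1.0"

```text
time_s: 6.12
tool_pos: [0.5117, -0.0028, 0.3001]
orientation: [0.159, 0.705, 0.674, 0.156]
contact_force: [0.2, -0.4, -1.2]
width: 0.0117
finger_force: 19.6
```

Emit:
play_rows --pt "0.0004 0.007 -0.0094 0.126 -0.95 0 1.0" --pt "0.0004 0.007 -0.0094 0.126 -0.95 -0.2 1.0" --pt "0.0004 0.007 -0.0094 0.126 -0.95 -0.5 1.0" --pt "0.0004 0.007 -0.0094 0.126 -0.95 -0.6 1.0" --pt "0.0004 0.007 -0.0094 0.126 -0.95 -0.6 1.0"

```text
time_s: 6.75
tool_pos: [0.5304, -0.1455, 0.2426]
orientation: [0.14, 0.743, 0.643, 0.123]
contact_force: [0.3, -0.1, -0.6]
width: 0.0119
finger_force: 19.6
```

Emit:
play_rows --pt "0.0004 0.007 -0.0094 0.126 -0.95 -0.6 1.0" --pt "0.0004 0.007 -0.0094 0.126 -0.8 -0.6 1.0" --pt "0 0 0 0 -0.43 -0.4 1.0" --pt "0 0 0 0 0 0 1.0" --pt "0 0 0 0 0 0 1.0"

```text
time_s: 7.38
tool_pos: [0.5382, -0.2087, 0.1966]
orientation: [0.134, 0.756, 0.631, 0.111]
contact_force: [-0.3, 0.0, -0.9]
width: 0.0123
finger_force: 19.7
```

```bash
cat >> h.py <<'E'
def place(yc,lean,foot,up,depth):
    R=slabR(TY,lean); Rz=Ro.from_euler('z',TY,degrees=True).as_matrix()
    rear=TRAY+Rz@np.array([-.045+foot,yc,.008+up]); return rear+R[:,1]*.006-R[:,2]*(.14-depth),R
E
python3 - <<'E'
from h import *
s,p0,r=cur(); print(p0,s['contact_force'],s['moment'])
for n in('scene','side'):
    p,d,c=grab(n); np.savez(n+'1.npz',p=p,d=d)
    P=pts(d,c); hsv=cv2.cvtColor(p,cv2.COLOR_RGB2HSV).astype(int)
    L=(P-TRAY)@Ro.from_euler('z',TY,degrees=True).as_matrix()
    if n=='side': save(cv2.resize(p[150:350,240:440],(600,600)),'s1.png')
    # board-top check in tray frame
    w=(d>0)&(L[...,2]>.070)&(L[...,2]<.082)&(abs(L[...,0]+.05)<.012)&(L[...,1]>0)&(L[...,1]<.15); q=L[w]; print(n,'board x',np.percentile(q[:,0],[3,50,97]),'z',np.median(q[:,2]),'y max',q[:,1].max(),len(q))
    a=q[:,1]<.06; print('  x at small y',np.median(q[a,0]),'large y',np.median(q[~a,0]))
    w=(d>0)&(L[...,2]>.088)&(L[...,2]<.15)&(abs(L[...,0])<.05)&(L[...,1]>-.13)&(L[...,1]<0.02); q=L[w]
    if len(q): print('  slab y',np.percentile(q[:,1],[1,99]),'zmin',np.percentile(q[:,2],[.5]),'x',np.percentile(q[:,0],[2,98]))
P,R=place(-.057,20,.025,.02,.042); to(P,R)
E
```

```text
[ 0.53819339 -0.20870454  0.19657812] [-0.33997161  0.02957761 -0.89556715] [0.06732657 0.23417986 0.01936117]
scene board x [-0.05686601 -0.04921226 -0.04507143] z 0.07542536602959886 y max 0.135547194872984 205
  x at small y -0.04921226256779309 large y -0.04916906203844392
  slab y [-0.10770046 -0.01451064] zmin [0.10712061] x [-0.02514258 -0.00885095]
side board x [-0.05595035 -0.05149857 -0.0464318 ] z 0.0744924703683643 y max 0.08019485756832534 85
  x at small y -0.0510084731661388 large y -0.052459872681358564
  slab y [-0.11081743 -0.02030803] zmin [0.10517651] x [-0.03160469 -0.00831343]
rows 3 per row [0.0002, 0.0002, 0.0, -0.009, 0.0115, -0.8337] dist mm [ -0.8   1.  -75. ] deg [0.1 0.1 0. ] t 7.475
```

View pics/s1.png

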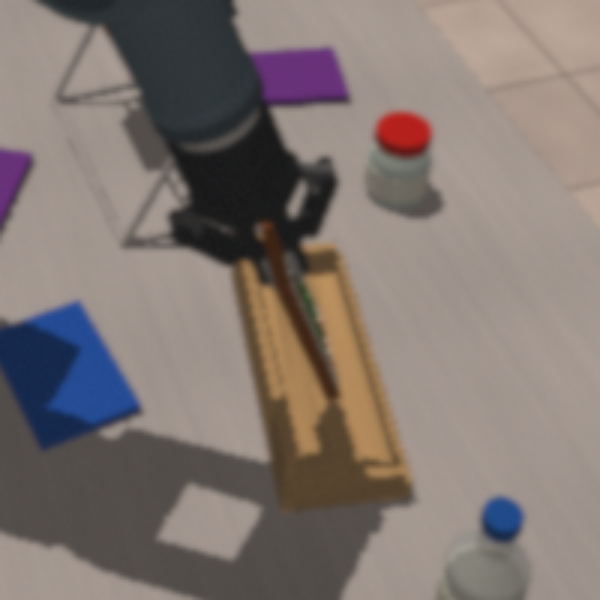

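Side crop: tree plaque (crop 295,310) held over the tray's far part, between cheeks, board clear. Descend.

Emit:
play_rows --pt "0 0 0 0.015 0.01 -0.6 1.0" --pt "0 0 0 0.015 0.01 -0.8 1.0" --pt "0 0 0 0.015 0.01 -0.8 1.0" --pt "0 0 0 0 0 -0.4 1.0" --pt "0 0 0 0 0 -0.2 1.0"

```text
time_s: 8.1
tool_pos: [0.5399, -0.2079, 0.1124]
orientation: [0.134, 0.756, 0.631, 0.111]
contact_force: [0.0, -0.2, -1.1]
width: 0.012
finger_force: 19.6
```

Emit:
play_rows --pt "0 0 0 0 0 -0.1 1.0" --pt "0 0 0 0 0 -0.1 1.0" --pt "0 0 0 0 0 -0.05 1.0" --pt "0 0 0 0 0 -0.05 1.0" --pt "0 0 0 0 0 0 1.0"

```text
time_s: 8.72
tool_pos: [0.5396, -0.2083, 0.1033]
orientation: [0.134, 0.756, 0.631, 0.111]
contact_force: [-1.1, 0.3, -1.9]
width: 0.0119
finger_force: 19.7
```

```bash
python3 - <<'E'
from h import *
s,p0,r=cur(); print(p0,s['contact_force'],s['moment'])
P,R=place(-.057,20,.027,.0,.042); to(P,R)
E
```

```text
[ 0.53962982 -0.20828279  0.10330984] [-1.08090149  0.27239643 -1.90030211] [0.06543506 0.24151862 0.02162208]
rows 1 per row [0.0004, -0.0, 0.0004, 0.0013, 0.0135, -0.0389] dist mm [ 0.   0.4 -1.2] deg [ 0.  -0.   0.1] t 8.725
```

1.2 mm above the floor by estimate; creep down.

Emit:
play_rows --pt "0 0 0 0 0 -0.025 1.0" --pt "0 0 0 0 0 -0.02 1.0" --pt "0 0 0 0 0 0 1.0"

```text
time_s: 9.1
tool_pos: [0.5397, -0.2083, 0.1021]
orientation: [0.134, 0.756, 0.631, 0.111]
contact_force: [-1.6, 0.8, 0.1]
width: 0.012
finger_force: 19.9
```

Emit:
play_rows --pt "0 0 0 0 0 -0.02 1.0" --pt "0 0 0 0 0 -0.02 1.0" --pt "0 0 0 0 0 0 1.0"

```text
time_s: 9.48
tool_pos: [0.5399, -0.2084, 0.102]
orientation: [0.134, 0.756, 0.631, 0.111]
contact_force: [-5.0, 1.5, 10.6]
width: 0.0118
finger_force: 21.5
```

Emit:
play_rows --pt "0 0 0 0 0 0.02 1.0" --pt "-0.0011 -0.0062 0 -0.04 0.007 -0.01 1.0" --pt "0 0 0 0 0 0 1.0"

```text
time_s: 9.85
tool_pos: [0.5388, -0.2084, 0.1015]
orientation: [0.14, 0.755, 0.63, 0.115]
contact_force: [-0.0, -0.3, 2.6]
width: 0.0119
finger_force: 20.4
```

Emit:
play_rows --pt "-0.0006 -0.0031 0 -0.02 0.004 -0.007 1.0" --pt "0 0 0 0 0 0 1.0"

```text
time_s: 10.1
tool_pos: [0.5382, -0.2083, 0.1013]
orientation: [0.142, 0.755, 0.629, 0.117]
contact_force: [-0.2, 0.6, 5.2]
width: 0.012
finger_force: 20.7
```

Emit:
play_rows --pt "-0.0006 -0.0031 0 -0.02 0.004 0.003 1.0" --pt "-0.0006 -0.0031 0 -0.02 0.004 -0.003 1.0" --pt "0 0 0 0 0 0 1.0"

```text
time_s: 10.48
tool_pos: [0.5368, -0.208, 0.101]
orientation: [0.147, 0.754, 0.629, 0.121]
contact_force: [1.7, -0.9, 1.8]
width: 0.0116
finger_force: 20.0
```

```bash
python3 - <<'E'
from h import *
s,p0,r=cur(); R=r.as_matrix(); print(p0,s['contact_force'],s['moment'],'lean',np.degrees(np.arccos(-R[2,2])))
p,d,c=grab('side'); L=(pts(d,c)-TRAY)@Ro.from_euler('z',TY,degrees=True).as_matrix()
save(cv2.resize(p[190:330,300:390],(510,793))[:600],'s2.png')
T=(p0-TRAY)@Ro.from_euler('z',TY,degrees=True).as_matrix(); print('tcp tray',T)
a=np.arccos(-R[2,2]); rear=T+np.array([np.sin(a),0,-np.cos(a)])*.098-np.array([np.cos(a),0,np.sin(a)])*.006; print('foot rear',rear,'gap at board top',rear[0]-np.tan(a)*(.075-rear[2])+.045)
E
```

```text
[ 0.53683234 -0.20795924  0.10095363] [ 1.69191132 -0.8775495   1.81334154] [-0.14650864 -0.42271775 -0.09069953] lean 21.951394000237467
tcp tray [-0.04865507 -0.05758688  0.10095363]
foot rear [-0.01758573 -0.05758688  0.00781558] gap at board top 0.0003362797217285815
```

View pics/s2.png

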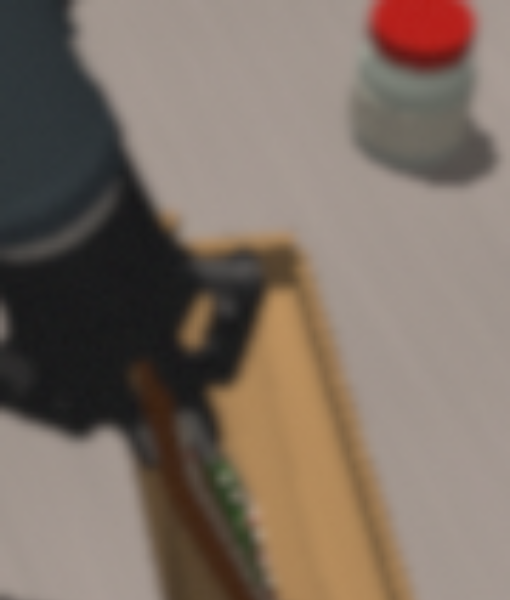

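Foot is on the floor and the back touches the board (Fx changed sign, estimated gap 0.3 mm, lean 22°). Release slowly and retract along the slab.

Emit:
play_rows --pt "0 0 0 0 0 0 0.68" --pt "0 0 0 0 0 0 0.55" --pt "0 0 0 0 0 0 0.3" --pt "0 0 0 0 0 0 0.1" --pt "0 0 0 0 0 0 0.1"

```text
time_s: 11.15
tool_pos: [0.5366, -0.2076, 0.1008]
orientation: [0.146, 0.754, 0.629, 0.121]
contact_force: [0.0, 0.6, 0.3]
width: 0.0382
finger_force: 0.0
```

Emit:
play_rows --pt "0 0 0 -0.13 0.02 0.33 0.1" --pt "0 0 0 -0.3 0.05 0.74 0.1" --pt "0 0 0 -0.35 0.06 0.88 0.1" --pt "0 0 0 -0.35 0.06 0.88 0.1" --pt "0 0 0 0 0.2 0.95 0.0"

```text
time_s: 11.78
tool_pos: [0.5018, -0.1959, 0.2156]
orientation: [0.146, 0.754, 0.629, 0.121]
contact_force: [0.1, -0.4, 0.1]
width: 0.0428
finger_force: 0.0
```

```bash
cat > chk.py <<'E'
from h import *
def chk(y0,y1):
    p,d,c=grab('scene'); P=pts(d,c); Rz=Ro.from_euler('z',TY,degrees=True).as_matrix(); L=(P-TRAY)@Rz
    w=(d>0)&(L[...,2]>.03)&(L[...,2]<.16)&(L[...,0]>-.1)&(L[...,0]<.03)&(L[...,1]>y0)&(L[...,1]<y1); q=L[w]; a=q
    for _ in range(5):
        m=a.mean(0);k=np.linalg.svd(a-m,full_matrices=False)[2][2];k*=np.sign(k[0]);a=q[abs((q-m)@k)<.004]
    print('normal',k,'lean',np.degrees(np.arcsin(k[2])),'y',np.percentile(a[:,1],[1,99]),'ztop',np.percentile(a[:,2],99.5),'n',len(a),len(q)); return p
E
python3 - <<'E'
from chk import *
chk(-.13,.02)
s,p0,r=cur()
to(np.array([.4972839,.24240187,.17252235])-slabR(3.2,30)[:,2]*.036+np.array([0,0,.02]),slabR(3.2,30))
E
```

```text
normal [ 0.91739424 -0.00277291  0.39797   ] lean 23.451334648789548 y [-0.10734599 -0.01396627] ztop 0.1422753663352904 n 1652 2046
rows 15 per row [-0.0001, -0.0043, 0.0076, -0.0545, 0.9734, 0.0078] dist mm [-24.5 438.    3.5] deg [-0.3 -7.8 13.6] t 11.825
```

Tree stands leaning ~22–23°, y −107..−14. Go for the heart.

Emit:
play_rows --pt "0 -0.0043 0.0076 -0.055 0.97 0.5 0.0" --pt "0 -0.0043 0.0076 -0.055 0.97 0.5 0.0" --pt "0 -0.0043 0.0076 -0.055 0.97 0.0 0.0" --pt "0 -0.0043 0.0076 -0.055 0.97 0.0 0.0" --pt "0 -0.0043 0.0076 -0.055 0.97 0.0 0.0"

```text
time_s: 12.45
tool_pos: [0.4941, -0.0496, 0.2447]
orientation: [0.156, 0.725, 0.655, 0.144]
contact_force: [0.2, 0.4, 0.5]
width: 0.0426
finger_force: 0.0
```

Emit:
play_rows --pt "0 -0.0043 0.0076 -0.055 0.97 0 0.0" --pt "0 -0.0043 0.0076 -0.055 0.97 0 0.0" --pt "0 -0.0043 0.0076 -0.055 0.97 0.0 0.0" --pt "0 -0.0043 0.0076 -0.055 0.97 0.0 0.0" --pt "0 -0.0043 0.0076 -0.055 0.97 0.0 0.0"

```text
time_s: 13.08
tool_pos: [0.4859, 0.0959, 0.2447]
orientation: [0.165, 0.695, 0.68, 0.167]
contact_force: [0.8, -0.2, 0.1]
width: 0.0426
finger_force: 0.0
```

Emit:
play_rows --pt "0 -0.0043 0.0076 -0.055 0.97 0 0.0" --pt "0 -0.0043 0.0076 -0.055 0.97 0 0.0" --pt "0 -0.0043 0.0076 -0.055 0.97 0.0 0.0" --pt "0 -0.0043 0.0076 -0.055 0.97 0.0 0.0" --pt "0 -0.0043 0.0076 -0.055 0.97 0.0 0.0"

```text
time_s: 13.7
tool_pos: [0.4777, 0.2414, 0.2447]
orientation: [0.173, 0.664, 0.703, 0.189]
contact_force: [0.3, -0.5, -0.5]
width: 0.0426
finger_force: 0.0
```

Emit:
play_rows --pt "0 0 0 0 0 0 0.0"

```text
time_s: 13.82
tool_pos: [0.4774, 0.2418, 0.2444]
orientation: [0.173, 0.663, 0.704, 0.189]
contact_force: [-0.3, -1.0, -0.4]
width: 0.0429
finger_force: 0.0
```

```bash
python3 - <<'E'
from h import *
s,p0,r=cur(); p,d,c=grab('wrist'); save(p,'w4.png')
T=wpts(d,c); W=T@r.as_matrix().T+p0; print(p0)
print('rot err',np.degrees((Ro.from_matrix(slabR(3.2,30))*r.inv()).as_rotvec()))
w=(d>0)&(W[...,2]>.145)&(W[...,2]<.2)&(T[...,2]>.03)&(T[...,2]<.13)&(abs(T[...,1])<.035)&(abs(T[...,0])<.08)
q=T[w]; zt=np.percentile(q[:,2],1); e=q[q[:,2]<zt+.005]
print('top z',zt,'x',np.percentile(e[:,0],[.5,99.5]),'y',np.percentile(e[:,1],[2,98]),len(e))
top=np.array([np.mean(np.percentile(e[:,0],[.5,99.5])),np.mean(np.percentile(e[:,1],[2,98])),zt]); print('world top',p0+r.apply(top),'scene est .4973 .2424 .1725')
# two stages
R=slabR(3.2,30); G=p0+r.apply(top)+R[:,2]*.043
to(G-R[:,2]*.12,R,1); d2=R[:,2]*.12/.03; print('then total',d2)
E
```

```text
[0.47743717 0.24184611 0.24444668]
rot err [-0.38568604 -0.40642989 -0.34314616]
top z 0.07308077199072711 x [-0.04406687  0.04923189] y [-0.02213552 -0.01062213] 1888
world top [0.49908181 0.24628535 0.17283985] scene est .4973 .2424 .1725
rows 1 per row [-0.003, -0.0036, -0.0024, -0.5613, 0.1067, -0.1586] dist mm [-16.8   3.2  -4.8] deg [-0.4 -0.4 -0.3] t 13.875
then total [ 1.99688153  0.11164301 -3.46410162]
```

View pics/w4.png

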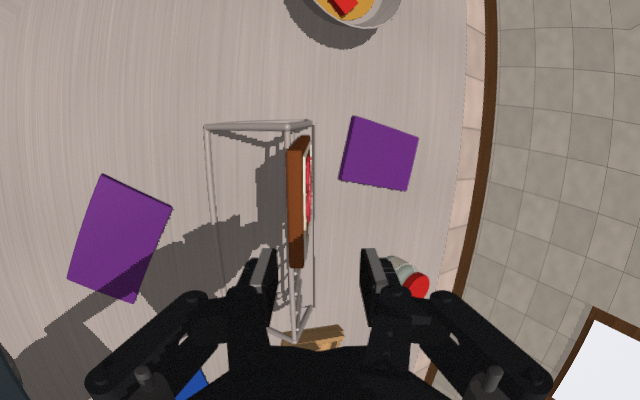

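Heart plaque top edge at (297,200), centred along the tool; go in.

Emit:
play_rows --pt "-0.003 -0.0036 -0.0024 -0.6 0.107 -0.185 0.0" --pt "0 0 0 0.4 0.022 -0.69 0.0" --pt "0 0 0 0.4 0.022 -0.69 0.0" --pt "0 0 0 0.4 0.022 -0.69 0.0" --pt "0 0 0 0.4 0.022 -0.69 0.0"

```text
time_s: 14.5
tool_pos: [0.5086, 0.245, 0.1556]
orientation: [0.178, 0.665, 0.701, 0.188]
contact_force: [-0.5, 0.7, 0.2]
width: 0.0428
finger_force: 0.0
```

Emit:
play_rows --pt "0 0 0 0.4 0.022 -0.69 0.0" --pt "0 0 0 0 0 0 0.2" --pt "0 0 0 0 0 0 0.5" --pt "0 0 0 0 0 0 0.58" --pt "0 0 0 0 0 0 0.63"

```text
time_s: 15.12
tool_pos: [0.5201, 0.2472, 0.1362]
orientation: [0.178, 0.664, 0.701, 0.189]
contact_force: [0.3, -0.4, -0.0]
width: 0.0156
finger_force: 0.0
```

Emit:
play_rows --pt "0 0 0 0 0 0 0.68" --pt "0 0 0 0 0 0 0.73" --pt "0 0 0 0 0 0 0.8" --pt "0 0 0 0 0 0 1.0" --pt "0 0 0 0 0 0 1.0" --force 20

```text
time_s: 15.75
tool_pos: [0.52, 0.2472, 0.1357]
orientation: [0.178, 0.664, 0.701, 0.188]
contact_force: [-3.5, -0.3, 5.4]
width: 0.0118
finger_force: 20.8
```

Emit:
play_rows --pt "0 0 0 -0.08 0 0.16 1.0" --pt "0 0 0 -0.24 -0.01 0.43 1.0" --pt "0 0 0 -0.35 -0.02 0.7 1.0" --pt "0 0 0 -0.3 0 0.9 1.0" --pt "0 0 0 -0.2 0 0.95 1.0"

```text
time_s: 16.38
tool_pos: [0.4835, 0.246, 0.2303]
orientation: [0.177, 0.664, 0.701, 0.188]
contact_force: [0.4, 0.1, -0.5]
width: 0.0115
finger_force: 19.9
```

Emit:
play_rows --pt "0 0 0 0 0 0.95 1.0" --pt "0 0 0 0 0 0.95 1.0" --pt "0 0 0 0 0 0.5 1.0" --pt "0 0 0 0 0 0 1.0"

```text
time_s: 16.88
tool_pos: [0.485, 0.2463, 0.3026]
orientation: [0.178, 0.664, 0.701, 0.189]
contact_force: [-0.8, 0.2, -1.3]
width: 0.0118
finger_force: 19.9
```

```bash
python3 - <<'E'
from h import *
s,p0,r=cur(); print(p0,s['contact_force'],s['moment'],s['width'],s['finger_force'])
p,d,c=grab('wrist')
T=wpts(d,c); w=(d>0)&(abs(T[...,1])<.009)&(abs(T[...,0])<.08)&(T[...,2]<.02)&(T[...,2]>-.06)
q=T[w]
e=q[q[:,2]<np.percentile(q[:,2],5)+.004]; print('top y',np.percentile(e[:,1],[2,98]),'slope z/x',np.polyfit(e[:,0],e[:,2],1),np.percentile(e[:,0],[1,99]))
P,R=place(.057,20,.027,.09,.042); print(P); to(P,R)
E
```

```text
[0.48496729 0.24633037 0.30257057] [-0.81779897  0.23566671 -1.3395481 ] [-0.06648879  0.37488128 -0.05145096] 0.011754111659066948 19.937295019626617
top y [-0.0083221   0.00646981] slope z/x [ 0.02811774 -0.04313747] [-0.02042523  0.04546458]
[ 0.56005126 -0.09571514  0.192142  ]
rows 12 per row [0.0004, 0.0069, -0.0093, 0.2101, -0.9494, -0.3025] dist mm [  75.6 -341.8 -108.9] deg [  0.6  10.  -13.3] t 16.925
```

Emit:
play_rows --pt "0.0004 0.0069 -0.0093 0.21 -0.4 0 1.0" --pt "0.0004 0.0069 -0.0093 0.21 -0.8 0 1.0" --pt "0.0004 0.0069 -0.0093 0.21 -0.98 0 1.0" --pt "0.0004 0.0069 -0.0093 0.21 -0.98 0 1.0" --pt "0.0004 0.0069 -0.0093 0.21 -0.98 0 1.0"

```text
time_s: 17.55
tool_pos: [0.5163, 0.1202, 0.2999]
orientation: [0.159, 0.705, 0.673, 0.155]
contact_force: [0.8, -0.5, -1.0]
width: 0.0116
finger_force: 19.9
```

Emit:
play_rows --pt "0.0004 0.0069 -0.0093 0.21 -0.98 0 1.0" --pt "0.0004 0.0069 -0.0093 0.21 -0.98 0 1.0" --pt "0.0004 0.0069 -0.0093 0.21 -0.98 0 1.0" --pt "0.0004 0.0069 -0.0093 0.21 -0.98 -0.3 1.0" --pt "0.0004 0.0069 -0.0093 0.21 -0.98 -0.6 1.0"

```text
time_s: 18.18
tool_pos: [0.5482, -0.0271, 0.2736]
orientation: [0.141, 0.743, 0.643, 0.124]
contact_force: [1.0, 0.7, -1.4]
width: 0.0116
finger_force: 20.0
```

Emit:
play_rows --pt "0.0004 0.0069 -0.0093 0.21 -0.98 -0.6 1.0" --pt "0.0004 0.0069 -0.0093 0.21 -0.8 -0.7 1.0" --pt "0 0 0 0 -0.5 -0.7 1.0" --pt "0 0 0 0 0 -0.6 1.0" --pt "0 0 0 0 0 0 1.0"

```text
time_s: 18.8
tool_pos: [0.5588, -0.0939, 0.1934]
orientation: [0.131, 0.757, 0.63, 0.11]
contact_force: [-0.1, -0.4, -1.2]
width: 0.0119
finger_force: 20.0
```

```bash
python3 - <<'E'
from h import *
s,p0,r=cur(); print(p0,s['contact_force'],s['moment'],s['time_s'])
P,R=place(.057,20,.027,.0,.043); to(P,R,1)
p,d,c=grab('side'); L=(pts(d,c)-TRAY)@Ro.from_euler('z',TY,degrees=True).as_matrix()
w=(d>0)&(L[...,2]>.088)&(L[...,2]<.15)&(abs(L[...,0])<.06)&(L[...,1]>-.13)&(L[...,1]<.125)
t=np.sort(L[w][:,1]); i=np.argmax(np.diff(t)); print('slab y gap side',t[i],t[i+1],t[0],t[-1])
p,d,c=grab('scene'); L=(pts(d,c)-TRAY)@Ro.from_euler('z',TY,degrees=True).as_matrix()
w=(d>0)&(L[...,2]>.115)&(L[...,2]<.14)&(abs(L[...,0]+.02)<.05)&(abs(L[...,1])<.125)
t=np.sort(L[w][:,1]); i=np.argmax(np.diff(t)); print('scene',t[i],t[i+1],t[0],t[-1])
save(cv2.resize(p[180:340,180:380],(750,600)),'c2.png')
E
```

```text
[ 0.55876775 -0.09390448  0.19336253] [-0.11945597 -0.43810391 -1.20704665] [0.08146428 0.25990868 0.00624026] 18.8
rows 1 per row [-0.0009, -0.0021, 0.0011, 0.054, -0.0624, -3.072] dist mm [  1.6  -1.9 -92.2] deg [-0.1 -0.2  0.1] t 18.8
slab y gap side -0.01926939332647924 0.005330171747150823 -0.11079446229470649 0.09934678572851326
scene -0.012413516417597586 0.009436838788421716 -0.10746478936599832 0.10416484952792172
```

View pics/c2.png

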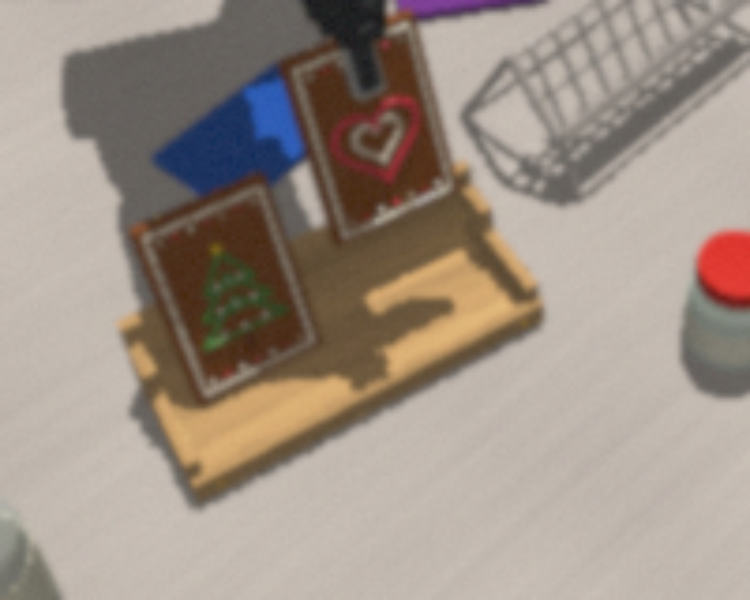

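Tree stands at crop (225,290), heart held above the right half (crop 375,140), ~21 mm lateral gap. Descend.

Emit:
play_rows --pt "0 0 0 0.018 -0.02 -0.6 1.0" --pt "0 0 0 0.018 -0.02 -0.8 1.0" --pt "0 0 0 0.018 -0.02 -0.8 1.0" --pt "0 0 0 0 0 -0.4 1.0" --pt "0 0 0 0 0 -0.2 1.0"

```text
time_s: 19.52
tool_pos: [0.5624, -0.0953, 0.1125]
orientation: [0.134, 0.756, 0.631, 0.112]
contact_force: [-0.6, 0.3, -0.7]
width: 0.0118
finger_force: 19.9
```

Emit:
play_rows --pt "0 0 0 0 0 -0.08 1.0" --pt "0 0 0 0 0 -0.05 1.0" --pt "0 0 0 0 0 0 1.0"

```text
time_s: 19.9
tool_pos: [0.5624, -0.0954, 0.109]
orientation: [0.134, 0.756, 0.631, 0.112]
contact_force: [-0.2, 0.3, -1.0]
width: 0.0117
finger_force: 19.9
```

Emit:
play_rows --pt "0 0 0 0 0 -0.025 1.0" --pt "0 0 0 0 0 -0.02 1.0" --pt "0 0 0 0 0 0 1.0"

```text
time_s: 20.27
tool_pos: [0.5621, -0.0953, 0.1071]
orientation: [0.134, 0.756, 0.631, 0.112]
contact_force: [0.4, -0.0, -1.3]
width: 0.0119
finger_force: 19.9
```

Emit:
play_rows --pt "0 0 0 -0.05 0.01 -0.05 1.0" --pt "0 0 0 0 0 -0.05 1.0" --pt "0 0 0 0 0 0 1.0"

```text
time_s: 20.65
tool_pos: [0.5605, -0.0949, 0.1039]
orientation: [0.134, 0.756, 0.631, 0.111]
contact_force: [0.2, -0.2, -1.1]
width: 0.0122
finger_force: 19.9
```

Emit:
play_rows --pt "0 0 0 0 0 -0.03 1.0" --pt "0 0 0 0 0 -0.02 1.0" --pt "0 0 0 0 0 0 1.0"

```text
time_s: 21.02
tool_pos: [0.5608, -0.095, 0.1029]
orientation: [0.134, 0.756, 0.631, 0.112]
contact_force: [-1.4, -0.2, 1.6]
width: 0.0116
finger_force: 20.5
```

Foot touches. Tilt back onto the board.

Emit:
play_rows --pt "-0.0011 -0.0062 0 -0.04 0.007 -0.01 1.0" --pt "0 0 0 0 0 0 1.0"

```text
time_s: 21.28
tool_pos: [0.5596, -0.0949, 0.1025]
orientation: [0.14, 0.755, 0.63, 0.116]
contact_force: [0.6, -0.7, 0.8]
width: 0.0119
finger_force: 20.0
```

Emit:
play_rows --pt "-0.0006 -0.0031 0 -0.02 0.004 -0.007 1.0" --pt "0 0 0 0 0 0 1.0"

```text
time_s: 21.52
tool_pos: [0.559, -0.0948, 0.1023]
orientation: [0.142, 0.755, 0.629, 0.118]
contact_force: [0.5, -1.2, 0.6]
width: 0.0117
finger_force: 20.1
```

```bash
cat > g.py <<'E'
from h import *
s,p0,r=cur(); R=r.as_matrix(); print(p0,s['contact_force'],s['moment'],'lean',np.degrees(np.arccos(-R[2,2])))
T=(p0-TRAY)@Ro.from_euler('z',TY,degrees=True).as_matrix(); a=np.arccos(-R[2,2])
rear=T+np.array([np.sin(a),0,-np.cos(a)])*.097-np.array([np.cos(a),0,np.sin(a)])*.006; print('foot rear',rear,'gap',rear[0]-np.tan(a)*(.075-rear[2])+.045)
E
python3 g.py
```

```text
[ 0.55896612 -0.09475445  0.10231914] [ 0.50680453 -1.20527236  0.62740065] [-0.08803078 -0.11997443  0.02675428] lean 21.26626430770782
foot rear [-0.01752852  0.05775119  0.00974814] gap 0.002075089787296633
```

Emit:
play_rows --pt "-0.0006 -0.0031 0 -0.02 0.004 -0.012 1.0" --pt "-0.0006 -0.0031 0 -0.02 0.004 -0.012 1.0" --pt "0 0 0 0 0 0 1.0"

```text
time_s: 21.9
tool_pos: [0.5578, -0.0945, 0.1018]
orientation: [0.147, 0.754, 0.629, 0.122]
contact_force: [-1.1, -0.2, 4.5]
width: 0.0119
finger_force: 20.7
```

```bash
python3 g.py
```

```text
[ 0.55778822 -0.09452583  0.101807  ] [-1.06157919 -0.20839619  4.52472705] [-0.08182277 -0.0466863   0.03349788] lean 22.04973254425773
foot rear [-0.0174653   0.05776551  0.00964927] gap 0.001065283864699576
```

Foot loaded (4.5 N up), board not yet touched; a little more tilt.

Emit:
play_rows --pt "-0.0006 -0.0031 0 -0.022 0.004 0 1.0" --pt "-0.0006 -0.0031 0 -0.022 0.004 -0.003 1.0" --pt "0 0 0 0 0 0 1.0"

```text
time_s: 22.28
tool_pos: [0.5564, -0.0943, 0.1014]
orientation: [0.152, 0.753, 0.628, 0.126]
contact_force: [1.8, -0.8, 1.0]
width: 0.0115
finger_force: 20.3
```

```bash
python3 g.py
```

```text
[ 0.55641746 -0.09427575  0.10138439] [ 1.80276311 -0.80458346  0.95268448] [-0.05480369 -0.30419572 -0.09423268] lean 22.778075513542234
foot rear [-0.0176897   0.05776647  0.00962631] gap -0.00014084110960835977
```

Same board-contact signature as with the tree. Release and retract.

Emit:
play_rows --pt "0 0 0 0 0 0 0.68" --pt "0 0 0 0 0 0 0.55" --pt "0 0 0 0 0 0 0.3" --pt "0 0 0 0 0 0 0.1" --pt "0 0 0 0 0 0 0.1"

```text
time_s: 22.9
tool_pos: [0.5563, -0.0941, 0.1013]
orientation: [0.152, 0.753, 0.628, 0.126]
contact_force: [-0.9, -0.0, -0.6]
width: 0.0383
finger_force: 0.0
```

Emit:
play_rows --pt "0 0 0 -0.13 0.02 0.32 0.1" --pt "0 0 0 -0.31 0.05 0.73 0.1" --pt "0 0 0 -0.37 0.06 0.87 0.1" --pt "0 0 0 -0.37 0.06 0.87 0.1" --pt "0 0 0 -0.4 0.2 0.95 0.1"

```text
time_s: 23.52
tool_pos: [0.5082, -0.0824, 0.2149]
orientation: [0.152, 0.753, 0.628, 0.126]
contact_force: [0.6, 0.6, -0.5]
width: 0.0383
finger_force: 0.0
```

Emit:
play_rows --pt "0 0 0 -0.6 0.3 0.9 0.1" --pt "0 0 0 -0.6 0.3 0.5 0.1" --pt "0 0 0 0 0 0 0.1" --pt "0 0 0 0 0 0 0.1"

```text
time_s: 24.02
tool_pos: [0.473, -0.0646, 0.2556]
orientation: [0.152, 0.753, 0.628, 0.126]
contact_force: [0.6, 0.3, 0.3]
width: 0.0386
finger_force: 0.0
```

```bash
python3 - <<'E'
from chk import *
chk(-.13,-.005); p=chk(.0,.125)
save(cv2.resize(p[120:360,140:460],(800,600)),'f.png')
E
```

```text
normal [ 9.16691239e-01 -6.58603393e-04  3.99595719e-01] lean 23.552907355042557 y [-0.10744778 -0.01369783] ztop 0.14187015750550622 n 1652 1923
normal [ 0.91503516 -0.00380519  0.40335613] lean 23.788154918076415 y [0.00914498 0.10271164] ztop 0.14251606710062406 n 1438 1658
```

View pics/f.png

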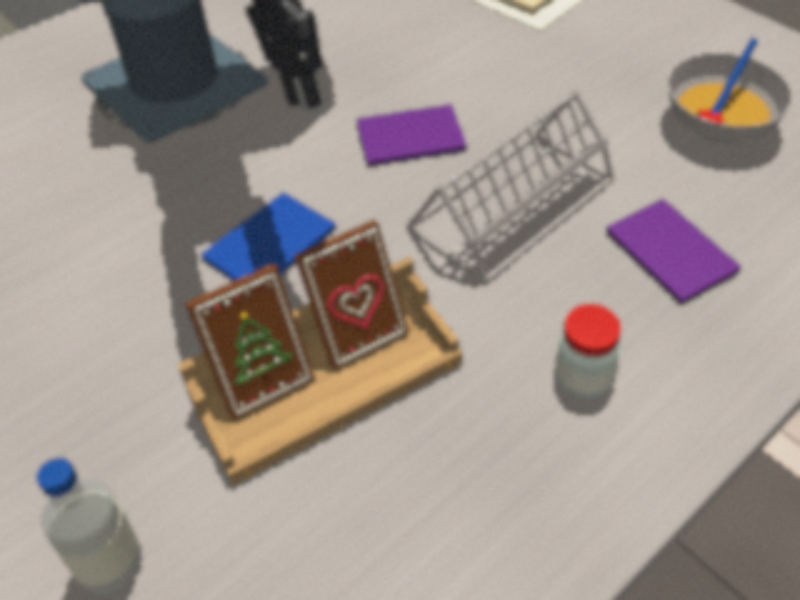

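Both plaques stand side by side (tree 250,340; heart 355,295), leaning ~22–23°, nothing else disturbed, gripper clear.

```bash
python3 -c "
from rig import job; print(job.finish_job())"
```

```text
the job is handed in; nothing more can be done
None
```

I stood both plaques side by side in the tray, iced faces out, leaning about 22–24° (asked: about 20°), with grip readings of about 20 N (peak 21.5 N); the bowl, jar and bottle were not touched, and I handed the job in at about 24 s.

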